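Third hand at the printing-block jig

ROBOT

A 7-joint arm with a two-finger parallel gripper is mounted at the origin on a cart in front of the work surface, level with it; the furniture and walls round the work are solid. World frame = base frame: x ahead of the robot, y to its left, z up, the work surface at z = 0. Lengths are in mm, angles in rad, forces in N, time in s.
With the tool pointing down it reaches from about 400 to 875 mm from the base axis. Payload 4.4 kg.
Tool frame: the origin (TCP) lies midway between the tips of the shut fingers; the grasp point (between the pads) lies 19 mm behind it; z points along the fingers, y is the line along which they close (so a half turn about z gives the same grasp; the last joint's range is limited). The gripper opens to 85 mm and grips with 20 to 120 N. Pads are 22 mm wide; open, the fingers measure 114 mm over their backs; the gripper's body (76 mm by 85 mm) begins 54 mm behind the grasp point. The pads swing forward as they close: fully open they stand 13 mm farther back than shut.
Start: joints at [1.255, 0.628, 0.038, 1.517, -0.027, 0.996, -0.02], TCP at [160.714, -629.832, 231.313] pointing down, gripper open.
Joint ranges: [-3.06, 3.06], [-0.37, 2.12], [-1.25, 1.32], [0.18, 2.47], [-1.1, 4.24], [0.23, 1.98], [-2.94, 2.94]. Speed limits (rad/s): [2.57, 2.57, 3.14, 3.14, 3.14, 3.14, 3.14].

INTERFACE

Orientations are given as [roll, pitch, yaw] about the fixed x, y, z axes, in that order (R = Rz(yaw) Ry(pitch) Rx(roll)).
In Python, from cell import monitor, cams, ctrl gives the robot as it stands.
- The arm moves only by the tool drive_tool, never from a script. Its argument "motion" is a list of rows, each an object with "fingers": the opening, from 0 (shut) to 1 (fully open); "linear": the shift along the tool's x, y, z in m, a list of three; "twist": the turn about the tool's z in rad. In form: [{"fingers": fingers, "linear": [x, y, z], "twist": twist}, ...]. A call has 1 to 5 rows; each row shifts and turns the commanded pose from where the row before left it, along the tool's axes as they then stand; what a row does not reach is not made up. A row lasts 1/12 s, in which the tool goes at most 41.7 mm and 7.16 degrees, less where a joint would pass 70% of its speed; a pose out of reach is approached as far as the arm can. A call with a gripper value outside its range is refused whole. The fingers move at their own pace and stop on an object; the grip force is fixed at half the most. Time passes only in rows, so rows that do not move let the fingers close. It gives the time, the measured TCP pose, the force, the opening and the grip force at its end, in the units of the state.
- monitor.read_state(): the state, without advancing time (a new reading comes with each control period).
- cams.get_image(name): name is "scene" or "top" or "wrist"; returns a dict with "color" (384x512x3 uint8, blue, green, red), "K" (3x3 intrinsics, pixels), "R" (3x3) and "t" (3): a world point X has camera coordinates R X + t. Camera axes: x right, y down, z forward; pixel columns grow to the right and rows downward; lengths in mm; the calibration is good to about 2 mm. A picture is of the moment at which its call begins. There is no depth.
- ctrl.finish_job(): hands the job in; it is judged then, once.
The state is a dict: "clock": time; "qpos": joint angles; "qd": joint speeds; "tau": joint torques, N m; "eef_pos": TCP position; "tool_rot": TCP orientation; "force": force on the tool from outside, world axes, zero at the start; "torque": the same for the moment, N m; "width": finger opening in mm; "gripper_force": force on a finger pad.
Only numpy, scipy, OpenCV 4.12 (cv2) and the standard library are available. Lean on these libraries where they do the work, as an engineer would, in place of code of your own. Each camera call takes 0.05 s, during which the arm holds its last target. There are 200 camera calls.

TASK

Take the green clothes peg off the bed of the plywood jig and leave it lying on the table clear of the jig. Then set the pale printing block flat on the bed with its red-lined edge against the brass strip on the sprung fence and its ends level with the strip's ends, and push it steadily against the strip so that the fence gives until its red pointers stand inside the green bands (about 12 newtons, never near the end of its travel), so that I can screw the strip on. Finish while still holding the block pressed there, and leave the dark block and everything else on the table where it stands.

Things in the scene. Friction and masses are not known exactly. Their poses are not given: they have to be found in the camera images.
- jig: Plywood jig, fixed to the table. Origin on the table top under the jig; +x points from the open front of the bed to the fence, +z up. Bed x -110 to +120 mm, y +-75 mm, top at z = 18 mm. The sprung fence crosses it: brass strip's face at x = +35 mm at rest, fence top z = 42 mm. Behind it a fixed dark wooden block, x 92 to 118 mm, top z = 44 mm.
- fence (a joint): How far the sprung fence has been pushed back along the jig's +x: 0 at rest, 0.028 m at its end stop. Spring 0.8 N per mm without preload (12 N at 0.015 m), returns by itself. A red pointer at each end moves over the bed: black line = rest, green band = 11 to 19 mm of give.
- edging_face (a point): Centre of the front face of the brass edging strip, which is clipped to the front of the fence and moves with it: 110 mm long (y), 3 mm thick, 20 mm tall (2 to 22 mm above the bed). The point lies 12 mm above the bed; axes as the jig's.
- bare_block: Pale wooden printing block, loose, about 0.3 kg: plate 84 mm (x) by 110 mm (y) by 22 mm, with a bar handle on top along y, centred, 22 mm wide (x), 90 mm long (y), its top 67 mm above the underside. Origin at the centre of the underside. The long edge at +x (x = +42 mm) has a red line on top of it and pilot holes: this edge goes against the brass strip.
- edged_block: Dark wooden printing block of the same shape and size that already has its brass edging (at +x); origin at the centre of its underside. Leave it alone.
- peg: Green clothes peg, loose, 15 x 72 x 12 mm, its length along its y; origin at the centre of its underside. Starts lying on the jig's bed, in front of the fence.
- pot_black: Small round dye pot with a black lid, 54 mm wide, 44 mm high; origin at its base. Bystander.
- pot_white: Small round dye pot with a white lid, 60 mm wide, 52 mm high; origin at its base. Bystander.
- tape: Roll of tape lying flat, 100 mm wide, 25 mm high; origin at its base. Bystander.
- cup: Clear mixing cup, 70 mm wide at the rim, 81 mm high; origin at its base. Bystander.

How it is judged (in metres and radians):
On the way, in this order (a step that is already met when the one before it is completed fails the run):
1. the peg lies on the table, clear of the jig, let go (height (world z) of peg below 0.006 m and horizontal distance between peg and jig above 0.085 m and linear speed of peg below 0.02 m/s and contact force between peg and anything else above 0.02 N and contact force between peg and the fingers below 0.01 N), for 0.2 s.
2. the pale block lies flat on the bed, red-lined edge on the strip, ends level, pressed within the force band (contact force between bare_block and fence between 7 and 17 N and value of joint fence between 0.0095 and 0.0205 m and y of bare_block in the frame of jig between -0.006 and 0.006 m and z of bare_block in the frame of jig between 0.014 and 0.022 m and x of edging_face in the frame of bare_block between 0.036 and 0.048 m and angle between the x axis of bare_block and the x axis of jig, either way round below 0.07 rad and angle between bare_block's own z axis and vertical below 0.06 rad and contact force between bare_block and the fingers above 3 N and linear speed of bare_block below 0.01 m/s), for 0.5 s.
At the end, for the whole second after the job is handed in: The pale block lies flat on the bed (4 mm, 0.06 rad), its red-lined edge on the brass strip (0.07 rad), centred on the strip within 6 mm, still held by the fingers and pressing the strip with 7 to 17 N, the fence pushed back 9.5 to 20.5 mm and at rest; the peg lies on the table clear of the jig (all of step 2 and height (world z) of peg below 0.006 m and horizontal distance between peg and jig above 0.085 m); the arm keeps its last pose, push and grip.
It fails at once if the fence is pushed back more than 25 mm (20 N) (value of joint fence above 0.025 m).
It fails at once if the dark block or a bystander (either pot, the tape, the cup) is moved more than 20 mm (distance of any of edged_block, pot_black, pot_white, tape, cup from where it was at the start of the episode above 0.02 m).
It also fails if it takes over 59 s, if anything falls off the work surface, if the arm or the gripper's body presses on something with over 40 N, if the wrist force passes 120 N, or if a joint passes its speed limit or range.

## Working session

There is one attempt and no reset: what is moved stays moved. The work goes in short steps, Python scripts to look and compute and a tool call to move; the robot and the scene stay as the last step left them, time stands still between calls to the robot, and variables do not carry over. Pictures are saved under pics/ and viewed, at most 10 in all, crops included, and the job is handed in when it is done.

Besides the shell and the picture viewer there is one more tool, called as a command line: name --argument value ..., lists and objects as JSON in quotes. drive_tool: Moves the arm, as the interface text tells. Its arguments: {"type":"object","properties":{"motion":{"type":"array"}},"required":["motion"]}

```bash
mkdir -p pics; ls
python3 - <<'E'
from cell import monitor,cams,ctrl
import cv2,numpy as np
s=monitor.read_state();print(s)
for n in("top","scene"):
    d=cams.get_image(n);cv2.imwrite(f"pics/{n}0.png",d["color"]);np.savez(f"pics/{n}0.npz",**d)
    print(n,d["K"].tolist(),np.round(d["R"],4).tolist(),d["t"])
E
```

```text
pics
{'clock': 0.0, 'qpos': array([ 1.25518667,  0.62933801,  0.03842477,  1.51840285, -0.02701263,
        0.99630973, -0.02004088]), 'qd': array([-0.00106004, -0.00053767,  0.00138068,  0.00203253, -0.00030662,
       -0.00039744,  0.00071151]), 'tau': array([ 4.65068820e-05, -5.63396502e+01,  1.22588620e+00, -1.93446887e+01,
        1.08568932e-02,  1.04483348e-02,  4.03849540e-06]), 'eef_pos': array([ 160.57289056, -629.18523002,  230.3829008 ]), 'tool_rot': array([-3.13965203e+00,  5.45589261e-06,  2.49775016e-01]), 'force': array([ 0.74092249, -0.3782042 , -0.24612542]), 'torque': array([-0.00757361, -0.00365264, -0.01123648]), 'gripper_force': 0.0, 'width': 85.3603735714937}
top [[412.5181058199629, 0.0, 255.80414805369514], [0.0, 412.5181058199629, 187.56414501174623], [0.0, 0.0, 1.0]] [[-0.0107, -0.9998, -0.0152], [-0.9854, 0.0131, -0.1696], [0.1697, 0.0132, -0.9854]] [167.80572584 574.42472037 791.98251099]
scene [[392.24107283882483, 0.0, 257.8716099352833], [0.0, 392.24107283882483, 191.35113782265597], [0.0, 0.0, 1.0]] [[0.8326, -0.5538, 0.0014], [-0.4033, -0.6081, -0.6838], [0.3796, 0.5688, -0.7297]] [-400.65849137  375.97932337  559.79207945]
```

View pics/top0.png

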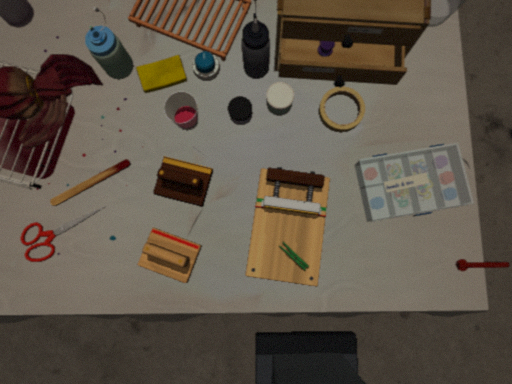

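View pics/scene0.png

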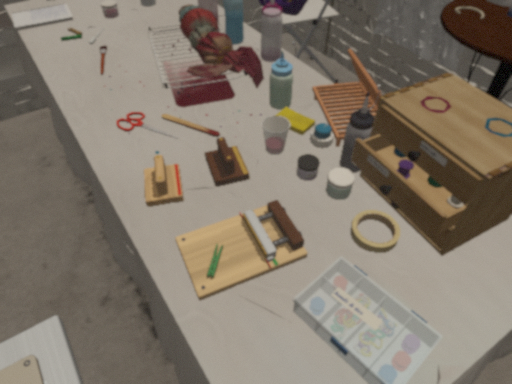

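The top view shows the jig at about (290,225), the peg at (294,256), the pale block at (170,255) with its red edge up-image, and the dark block at (184,182). I'll enlarge it to get corners.

Run:
```python
import cv2
im=cv2.imread("pics/top0.png")[155:295,135:335]
cv2.imwrite("pics/c1.png",cv2.resize(cv2.convertScaleAbs(im,alpha=1.4),None,fx=4,fy=4,interpolation=cv2.INTER_CUBIC))
```

```text
(no output)
```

View pics/c1.png

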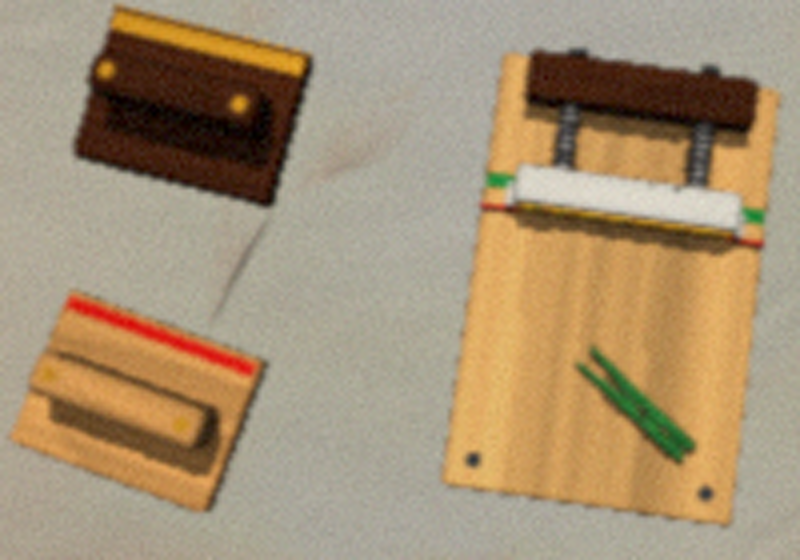

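The crop shows the jig bed corners at (443,487), (730,524), (777,91), (503,52), the block plate corners at (72,290), (266,358), (208,512), (10,440), and the peg from (587,357) to (687,453).

```bash
cat > h.py <<'E'
import numpy as np
from scipy.spatial.transform import Rotation as Ro
def ray(d,px,z):
    r=d["R"].T@np.linalg.solve(d["K"],np.r_[px,1.0]);c=-d["R"].T@d["t"]
    return (c+r*(z-c[2])/r[2])[:2]
def fit(model,pts):
    m=np.array(model,float);p=np.array(pts);a=m-m.mean(0);b=p-p.mean(0)
    th=np.arctan2((a[:,0]*b[:,1]-a[:,1]*b[:,0]).sum(),(a*b).sum())
    R=np.array([[np.cos(th),-np.sin(th)],[np.sin(th),np.cos(th)]])
    o=p.mean(0)-R@m.mean(0);return o,th,np.round(p-(m@R.T+o),1)
def delta(s,x,y,z,yaw):
    "tool-frame shift to world goal and yaw turn (tool z, tool down); yaw=direction of tool x axis"
    R=Ro.from_euler('xyz',s['tool_rot']).as_matrix()
    l=R.T@(np.array([x,y,z])-s['eef_pos'])/1000
    cur=np.arctan2(R[1,0],R[0,0]);dy=(yaw-cur+np.pi/2)%np.pi-np.pi/2
    return np.round(l,4),"twist",round(-dy,3)
E
python3 - <<'E'
from h import *
d=np.load("pics/top0.npz")
c=lambda p,z:ray(d,(np.array(p)+.5)/4-.5+[135,155],z)
jo,jt,e=fit([(-110,75),(-110,-75),(120,-75),(120,75)],[c(p,18) for p in[(443,487),(730,524),(777,91),(503,52)]]);print("jig",jo,jt,e.tolist())
bo,bt,e=fit([(42,55),(42,-55),(-42,-55),(-42,55)],[c(p,22) for p in[(72,290),(266,358),(208,512),(10,440)]]);print("blk",bo,bt,e.tolist())
a,b=c((587,357),28),c((687,453),28);print("peg",a,b,(a+b)/2,np.linalg.norm(a-b),np.arctan2(*(a-b)[::-1]))
for n,p,z in[("white",(280,96),52),("black",(240,109),44),("cup",(181,107),81),("boxcorner",(370,220),30)]:print(n,ray(d,p,z))
for n,p in[("dk",(76,155)),("dk2",(272,206))]:print(n,c(p,22))
E
```

```text
jig [495.7498905   95.82823318] -0.1465540580465156 [[-0.0, -1.4], [2.0, 1.1], [-1.6, 1.7], [-0.3, -1.4]]
blk [443.80394923 341.01310826] -0.35083314143779315 [[-1.7, -0.9], [-0.2, 0.7], [1.3, 0.5], [0.6, -0.2]]
peg [462.60059655 110.11365649] [413.85386336  60.54922565] [438.22722995  85.33144107] 69.51889528236347 0.7937154160098102
white [772.08868138 107.56183149]
black [747.61350281 192.8177312 ]
cup [739.97279078 311.37827209]
boxcorner [509.13200095 -72.8206507 ]
dk [571.68764004 377.49713111]
dk2 [543.22446704 273.36601554]
```

drive_tool --motion '[{"fingers": 1,"linear": [0.033,-0.0225,0],"twist": 0},{"fingers": 1,"linear": [0.033,-0.0225,0],"twist": 0},{"fingers": 1,"linear": [0.033,-0.0225,0],"twist": 0},{"fingers": 1,"linear": [0.033,-0.0225,0],"twist": 0},{"fingers": 1,"linear": [0.033,-0.0225,0],"twist": 0}]'

```text
clock: 0.52
eef_pos: [293.5, -478.2, 231.0]
tool_rot: [-3.141, 0.0, 0.249]
force: [1.2, -0.9, -0.5]
width: 85.4
gripper_force: 0.0
```

drive_tool --motion '[{"fingers": 1,"linear": [0.033,-0.0225,0],"twist": 0},{"fingers": 1,"linear": [0.033,-0.0225,0],"twist": 0},{"fingers": 1,"linear": [0.033,-0.0225,0],"twist": 0},{"fingers": 1,"linear": [0.033,-0.0225,0],"twist": 0},{"fingers": 1,"linear": [0.033,-0.0225,0],"twist": 0}]'

```text
clock: 0.93
eef_pos: [425.6, -328.4, 231.2]
tool_rot: [-3.141, 0.0, 0.25]
force: [0.7, -0.9, 0.2]
width: 85.5
gripper_force: 0.0
```

drive_tool --motion '[{"fingers": 0.5,"linear": [0.0083,-0.0376,0],"twist": 0},{"fingers": 0.5,"linear": [0.0083,-0.0376,0],"twist": 0},{"fingers": 0.5,"linear": [0.0083,-0.0376,0],"twist": 0},{"fingers": 0.5,"linear": [0.0083,-0.0376,0],"twist": 0},{"fingers": 0.5,"linear": [0.0083,-0.0376,0],"twist": 0}]'

```text
clock: 1.35
eef_pos: [418.0, -136.0, 231.1]
tool_rot: [-3.141, 0.0, 0.25]
force: [0.9, -0.2, -0.3]
width: 43.0
gripper_force: 0.0
```

drive_tool --motion '[{"fingers": 0.5,"linear": [0.0083,-0.0376,0],"twist": 0},{"fingers": 0.5,"linear": [0.0083,-0.0376,0],"twist": 0},{"fingers": 0.5,"linear": [0.0083,-0.0376,0],"twist": 0},{"fingers": 0.5,"linear": [0.0083,-0.0376,0],"twist": 0},{"fingers": 0.5,"linear": [0.0083,-0.0376,0],"twist": 0}]'

```text
clock: 1.77
eef_pos: [411.7, 56.3, 231.3]
tool_rot: [3.142, 0.0, 0.25]
force: [1.4, 0.3, 0.0]
width: 42.9
gripper_force: 0.0
```

drive_tool --motion '[{"fingers": 0.5,"linear": [0,0,0.01],"twist": -0.109},{"fingers": 0.5,"linear": [0,0,0.01],"twist": -0.109},{"fingers": 0.5,"linear": [0,0,0.01],"twist": -0.109},{"fingers": 0.5,"linear": [0,0,0.01],"twist": -0.109},{"fingers": 0.5,"linear": [0,0,0.01],"twist": -0.109}]'

```text
clock: 2.18
eef_pos: [412.2, 54.8, 180.8]
tool_rot: [-3.141, 0.0, 0.801]
force: [0.8, -0.7, -0.8]
width: 42.6
gripper_force: 0.0
```

Run:
```python
from cell import monitor,cams
from h import *
import cv2
s=monitor.read_state();print(s['eef_pos'],s['tool_rot'],s['width'],s['force'],s['qpos'])
print(delta(s,438,85,60,.794))
d=cams.get_image("wrist");cv2.imwrite("pics/w1.png",d["color"]);np.savez("pics/w1.npz",**d)
```

```text
[412.15486738  54.82010455 180.77801488] [-3.14141262e+00  7.96459849e-05  8.00686065e-01] 42.6358682484668 [ 0.76222629 -0.68164529 -0.8476126 ] [-0.05709334  0.3913521  -0.19025294  2.1881013   0.13329705  0.57273322
 -1.11561229]
(array([ 0.0397, -0.0024,  0.1208]), 'twist', np.float64(0.007))
```

View pics/w1.png

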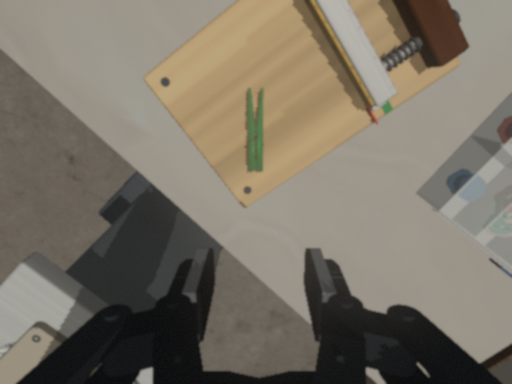

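The wrist view shows the peg from (255,89) to (255,171) and the jig's front corners at (146,79) and (245,206); the peg is parallel to the fingers' plane.

Run:
```python
from cell import monitor
from h import *
s=monitor.read_state();d=np.load("pics/w1.npz")
a,b=ray(d,(255.5,89),28),ray(d,(255,171),28);print(a,b,(a+b)/2,np.linalg.norm(a-b),np.arctan2(*(a-b)[::-1]))
print([ray(d,p,18) for p in[(146,79),(245,206)]])
m=(a+b)/2;print(delta(s,*m,24,np.arctan2(*(a-b)[::-1])))
```

```text
[462.10405239 110.58295414] [412.1879146   60.09243103] [437.14598349  85.33769258] 70.99939250495895 0.7911186908036756
[array([400.20297495, 181.54780976]), array([378.67310049,  39.80480378])]
(array([ 0.0407, -0.0022,  0.1553]), 'twist', np.float64(0.014))
```

drive_tool --motion '[{"fingers": 0.4,"linear": [0.01,-0.0005,0.03],"twist": 0.0},{"fingers": 0.4,"linear": [0.01,-0.0005,0.03],"twist": 0.0},{"fingers": 0.4,"linear": [0.01,-0.0005,0.03],"twist": 0.01},{"fingers": 0.4,"linear": [0.01,-0.0007,0.03],"twist": 0},{"fingers": 0.4,"linear": [0,0,0.02],"twist": 0}]'

```text
clock: 2.65
eef_pos: [439.9, 86.2, 39.3]
tool_rot: [-3.141, -0.001, 0.784]
force: [18.2, 7.9, -4.9]
width: 34.4
gripper_force: 0.0
```

drive_tool --motion '[{"fingers": 0.4,"linear": [0,0,0.01],"twist": 0},{"fingers": 0.4,"linear": [0,0,0.008],"twist": 0},{"fingers": 0.4,"linear": [0,0,0],"twist": 0}]'

```text
clock: 2.9
eef_pos: [437.0, 83.7, 26.0]
tool_rot: [-3.139, 0.006, 0.784]
force: [-0.1, 0.4, -0.2]
width: 34.1
gripper_force: 0.0
```

drive_tool --motion '[{"fingers": 0,"linear": [0,0,0],"twist": 0},{"fingers": 0,"linear": [0,0,0],"twist": 0},{"fingers": 0,"linear": [0,0,0],"twist": 0},{"fingers": 0,"linear": [0,0,0],"twist": 0},{"fingers": 0,"linear": [0,0,0],"twist": 0}]'

```text
clock: 3.32
eef_pos: [438.2, 84.0, 27.9]
tool_rot: [-3.141, 0.003, 0.785]
force: [0.5, -0.8, 2.2]
width: 11.3
gripper_force: 59.0
```

drive_tool --motion '[{"fingers": 0,"linear": [0,0,-0.02],"twist": 0},{"fingers": 0,"linear": [0,0,-0.03],"twist": 0},{"fingers": 0,"linear": [0,0,-0.02],"twist": 0},{"fingers": 0,"linear": [-0.0244,0.0216,0],"twist": 0},{"fingers": 0,"linear": [-0.0244,0.0216,0],"twist": 0}]'

```text
clock: 3.73
eef_pos: [435.6, 20.3, 99.2]
tool_rot: [3.14, -0.001, 0.789]
force: [0.2, -0.2, -0.6]
width: 11.2
gripper_force: 58.6
```

drive_tool --motion '[{"fingers": 0,"linear": [-0.0244,0.0216,0],"twist": 0},{"fingers": 0,"linear": [-0.0244,0.0216,0],"twist": 0},{"fingers": 0,"linear": [0,0,0.02],"twist": 0},{"fingers": 0,"linear": [0,0,0.02],"twist": 0},{"fingers": 0,"linear": [0,0,0],"twist": 0}]'

```text
clock: 4.15
eef_pos: [428.3, -47.2, 55.8]
tool_rot: [-3.138, 0.007, 0.783]
force: [-0.1, 1.1, -0.4]
width: 11.3
gripper_force: 58.7
```

Run:
```python
from cell import monitor,cams
from h import *
import cv2
s=monitor.read_state();print(s['eef_pos'],s['tool_rot'],s['width'],s['gripper_force'],s['force'],s['qpos'])
d=cams.get_image("wrist");cv2.imwrite("pics/w2.png",d["color"])
```

```text
[428.28265959 -47.21095414  55.80690445] [-3.13815829  0.00660096  0.78266967] 11.328998569194551 58.68214130401611 [-0.09253698  1.13665775 -0.4460817 ] [ 0.22194956  0.67098169 -0.2597138   2.2404754   0.57892425  0.30054931
 -1.33064117]
```

View pics/w2.png

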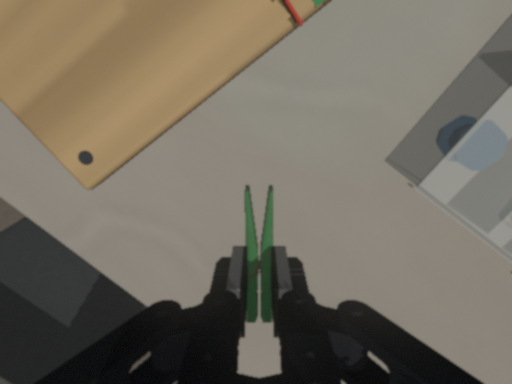

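The wrist picture shows the peg firmly held, from (248,186) to (270,320). I'm setting it down about 30 mm farther out, for reach.

drive_tool --motion '[{"fingers": 0,"linear": [0.02,0.021,0],"twist": 0},{"fingers": 0,"linear": [0,0,0.02],"twist": 0},{"fingers": 0,"linear": [0,0,0.015],"twist": 0},{"fingers": 0,"linear": [0,0,0.006],"twist": 0},{"fingers": 0,"linear": [0,0,0.003],"twist": 0}]'

```text
clock: 4.62
eef_pos: [458.4, -46.1, 13.5]
tool_rot: [-3.14, 0.004, 0.787]
force: [0.3, 1.1, 0.6]
width: 10.9
gripper_force: 58.7
```

drive_tool --motion '[{"fingers": 0,"linear": [0,0,0],"twist": 0},{"fingers": 0,"linear": [0,0,0.001],"twist": 0},{"fingers": 0,"linear": [0,0,0],"twist": 0}]'

```text
clock: 4.87
eef_pos: [459.0, -46.7, 13.2]
tool_rot: [-3.141, 0.003, 0.785]
force: [0.2, -0.5, 0.1]
width: 11.4
gripper_force: 58.7
```

drive_tool --motion '[{"fingers": 0,"linear": [0,0,0.002],"twist": 0},{"fingers": 0,"linear": [0,0,0.001],"twist": 0},{"fingers": 0,"linear": [0,0,0],"twist": 0}]'

```text
clock: 5.12
eef_pos: [459.0, -46.9, 9.9]
tool_rot: [-3.141, 0.003, 0.785]
force: [0.3, -0.1, 2.9]
width: 11.0
gripper_force: 59.6
```

drive_tool --motion '[{"fingers": 0.35,"linear": [0,0,0],"twist": 0},{"fingers": 0.35,"linear": [0,0,0],"twist": 0},{"fingers": 0.35,"linear": [0,0,0],"twist": 0},{"fingers": 0.35,"linear": [0,0,0],"twist": 0},{"fingers": 0.35,"linear": [0,0,-0.01],"twist": 0}]'

```text
clock: 5.53
eef_pos: [457.7, -46.7, 18.5]
tool_rot: [-3.139, 0.006, 0.785]
force: [-0.2, 0.5, 0.5]
width: 29.5
gripper_force: 0.0
```

drive_tool --motion '[{"fingers": 0.35,"linear": [0,0,-0.02],"twist": 0},{"fingers": 0.35,"linear": [0,0,-0.035],"twist": 0},{"fingers": 0.35,"linear": [0,0,-0.035],"twist": 0},{"fingers": 0.35,"linear": [0,0,-0.035],"twist": 0},{"fingers": 0.6,"linear": [0,0,-0.035],"twist": 0}]'

```text
clock: 5.95
eef_pos: [458.6, -46.5, 181.0]
tool_rot: [-3.14, 0.004, 0.785]
force: [1.2, -0.1, -0.0]
width: 40.7
gripper_force: 0.0
```

Run:
```python
from cell import monitor,cams
from h import *
import cv2
s=monitor.read_state();print(s['eef_pos'],s['tool_rot'])
bx,by,bt=443.8,341,-.351
print(delta(s,bx,by,150,bt+np.pi/2))
d=cams.get_image("top");cv2.imwrite("pics/top1.png",d["color"]);hsv=cv2.cvtColor(d["color"],cv2.COLOR_BGR2HSV)
m=cv2.inRange(hsv,(45,100,40),(75,255,255));m[:200]=0;ys,xs=np.nonzero(m);print(len(xs),xs.min(),xs.max(),ys.min(),ys.max())
print(ray(d,(xs.mean(),ys.mean()),8))
```

```text
[458.57415576 -46.46103508 181.019084  ] [-3.13958102  0.0040997   0.78532027]
(array([ 0.2636, -0.2844,  0.0305]), 'twist', np.float64(-0.434))
125 257 365 200 254
[473.99789679 -26.59390427]
```

drive_tool --motion '[{"fingers": 0.6,"linear": [0.0264,-0.0284,0],"twist": 0},{"fingers": 0.6,"linear": [0.0264,-0.0284,0],"twist": 0},{"fingers": 0.6,"linear": [0.0264,-0.0284,0],"twist": 0},{"fingers": 0.6,"linear": [0.0264,-0.0284,0],"twist": 0},{"fingers": 0.6,"linear": [0.0264,-0.0284,0],"twist": 0}]'

```text
clock: 6.42
eef_pos: [451.8, 148.6, 179.2]
tool_rot: [-3.141, 0.004, 0.784]
force: [1.5, -0.2, 0.1]
width: 51.2
gripper_force: 0.0
```

drive_tool --motion '[{"fingers": 0.6,"linear": [0.0264,-0.0284,0],"twist": 0},{"fingers": 0.6,"linear": [0.0264,-0.0284,0],"twist": 0},{"fingers": 0.6,"linear": [0.0264,-0.0284,0],"twist": 0},{"fingers": 0.6,"linear": [0.0264,-0.0284,0],"twist": 0},{"fingers": 0.6,"linear": [0.0264,-0.0284,0],"twist": 0}]'

```text
clock: 6.83
eef_pos: [444.6, 342.6, 178.6]
tool_rot: [-3.141, 0.004, 0.785]
force: [0.9, -0.2, 0.2]
width: 51.0
gripper_force: 0.0
```

drive_tool --motion '[{"fingers": 0.6,"linear": [0,0,0],"twist": -0.108},{"fingers": 0.6,"linear": [0,0,0],"twist": -0.108},{"fingers": 0.6,"linear": [0,0,0],"twist": -0.108},{"fingers": 0.6,"linear": [0,0,0],"twist": -0.108},{"fingers": 0.6,"linear": [0,0,0],"twist": 0}]'

```text
clock: 7.25
eef_pos: [444.9, 340.7, 178.3]
tool_rot: [-3.138, 0.004, 1.22]
force: [0.7, -0.2, -0.4]
width: 51.1
gripper_force: 0.0
```

Run:
```python
from cell import monitor,cams
from h import *
import cv2
s=monitor.read_state();print(s['eef_pos'],s['tool_rot'],s['width'],s['qpos'])
bx,by,bt=443.8,341,-.351
print(delta(s,bx,by,80,bt+np.pi/2))
d=cams.get_image("wrist");cv2.imwrite("pics/w3.png",d["color"]);np.savez("pics/w3.npz",**d)
```

```text
[444.94288278 340.71863571 178.31106765] [-3.13828689  0.00362378  1.21994176] 51.09374672734231 [-0.28924263  0.64244686 -0.64985508  1.81066641  0.49536213  0.86224753
 -1.52659322]
(array([ 0.0002, -0.0008,  0.0983]), 'twist', np.float64(0.0))
```

View pics/w3.png

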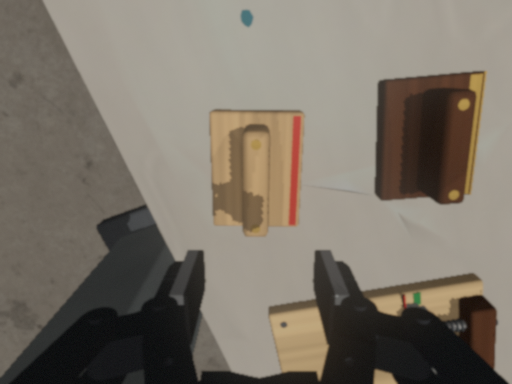

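The wrist view shows plate corners at (210,110), (303,110), (298,227), (213,227) and the handle top from (257,125) to (256,235).

Run:
```python
from cell import monitor
from h import *
s=monitor.read_state();d=np.load("pics/w3.npz")
print(fit([(-42,55),(42,55),(42,-55),(-42,-55)],[ray(d,p,22) for p in[(210,110),(303,110),(298,227),(213,227)]]))
a,b=ray(d,(257,125),67),ray(d,(256,235),67);print((a+b)/2,np.linalg.norm(a-b),np.arctan2(*(a-b)[::-1])-np.pi/2)
```

```text
(array([442.47985746, 343.10795035]), np.float64(-0.35781235419552226), array([[ 2. , -0.6],
       [-1.3,  1.3],
       [-0.9,  0.2],
       [ 0.1, -0.9]]))
[444.51494641 346.21975606] 90.67977612485491 -0.36186494813382364
```

drive_tool --motion '[{"fingers": 0.6,"linear": [0.0015,0,0.038],"twist": 0},{"fingers": 0.6,"linear": [0,0,0.038],"twist": 0},{"fingers": 0.6,"linear": [0,0,0.035],"twist": 0},{"fingers": 0.6,"linear": [0,0,0.025],"twist": 0},{"fingers": 0.6,"linear": [0,0,0.012],"twist": 0.004}]'

```text
clock: 7.72
eef_pos: [443.8, 340.2, 27.6]
tool_rot: [-3.137, 0.008, 1.21]
force: [-0.5, 0.3, 0.9]
width: 51.4
gripper_force: 0.0
```

drive_tool --motion '[{"fingers": 0,"linear": [0,0,0],"twist": 0},{"fingers": 0,"linear": [0,0,0],"twist": 0},{"fingers": 0,"linear": [0,0,0],"twist": 0},{"fingers": 0,"linear": [0,0,0],"twist": 0},{"fingers": 0,"linear": [0,0,0],"twist": 0}]'

```text
clock: 8.13
eef_pos: [446.0, 342.4, 32.0]
tool_rot: [-3.14, 0.001, 1.212]
force: [-0.1, 1.2, -0.5]
width: 21.4
gripper_force: 59.7
```

drive_tool --motion '[{"fingers": 0,"linear": [0,0,-0.02],"twist": 0},{"fingers": 0,"linear": [0,0,-0.03],"twist": 0},{"fingers": 0,"linear": [0,0,-0.03],"twist": 0},{"fingers": 0,"linear": [0,0,0],"twist": -0.106},{"fingers": 0,"linear": [0,0,0],"twist": -0.106}]'

```text
clock: 8.55
eef_pos: [447.1, 343.2, 113.7]
tool_rot: [3.14, -0.001, 1.429]
force: [0.7, -0.4, -4.6]
width: 21.7
gripper_force: 59.9
```

drive_tool --motion '[{"fingers": 0,"linear": [-0.0338,0.0083,0],"twist": 0},{"fingers": 0,"linear": [-0.0338,0.0083,0],"twist": 0},{"fingers": 0,"linear": [-0.0338,0.0083,0],"twist": 0},{"fingers": 0,"linear": [-0.0338,0.0083,0],"twist": 0},{"fingers": 0,"linear": [-0.0338,0.0083,0],"twist": 0}]'

```text
clock: 8.97
eef_pos: [462.2, 167.1, 111.7]
tool_rot: [-3.14, 0.002, 1.425]
force: [1.2, 0.1, -4.9]
width: 21.5
gripper_force: 59.8
```

drive_tool --motion '[{"fingers": 0,"linear": [-0.0338,0.0083,0],"twist": 0},{"fingers": 0,"linear": [-0.0338,0.0083,0],"twist": 0},{"fingers": 0,"linear": [0,0,0],"twist": 0},{"fingers": 0,"linear": [0,0,0],"twist": 0}]'

```text
clock: 9.3
eef_pos: [469.0, 96.3, 111.5]
tool_rot: [-3.139, 0.004, 1.419]
force: [0.5, 0.4, -3.7]
width: 20.7
gripper_force: 59.8
```

Run:
```python
from cell import monitor,cams
from h import *
import cv2
s=monitor.read_state();print(s['eef_pos'],s['tool_rot'],s['width'],s['qpos'],s['force'])
print(delta(s,469,99.8,47,-.147+np.pi/2))
d=cams.get_image("wrist");cv2.imwrite("pics/w4.png",d["color"]);np.savez("pics/w4.npz",**d)
```

```text
[469.03540607  96.25787255 111.49826302] [-3.13916793  0.00416283  1.41876212] 20.72185920360039 [ 0.17488885  0.66121461 -0.65224581  2.08107808  0.69082411  0.62916876
 -1.11051652] [ 0.47545206  0.39812928 -3.69035059]
(array([ 0.0038, -0.0004,  0.0645]), 'twist', np.float64(-0.005))
```

View pics/w4.png

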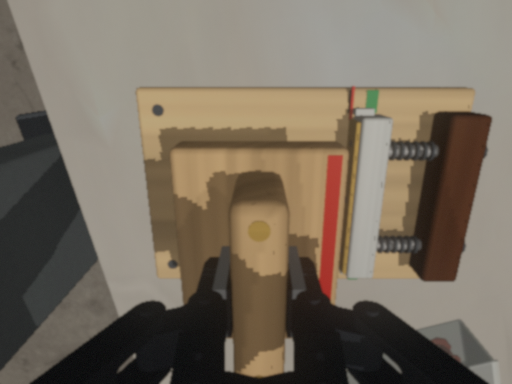

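The view shows the held block's +y corners at (172,145) and (348,149), and the jig bed's +y corners at (138,88) and (474,88) with its right front corner at (157,278).

Run:
```python
from h import *
d=np.load("pics/w4.npz")
jo,jt,e=fit([(-110,75),(120,75),(-110,-75)],[ray(d,p,18) for p in[(138,88),(474,88),(157,278)]]);print(jo,jt,e.tolist())
bo,bt,e=fit([(-42,55),(42,55)],[ray(d,p,101.5) for p in[(172,143),(348,149)]]);print(bo,bt,e.tolist())
for o,t in((jo,jt),(np.array([495.75,95.83]),-.1466)):
    R=np.array([[np.cos(t),-np.sin(t)],[np.sin(t),np.cos(t)]])
    print("blk in jig",R.T@(bo-o),bt-t,"tcp",R.T@(np.array([469.04,96.26])-o))
    for p in[(357,117),(390,117)]:print("fence end",R.T@(ray(d,p,42)-o))
```

```text
[495.56389625  95.18063329] -0.15423106754597096 [[2.4, -1.4], [-3.3, 0.0], [0.9, 1.3]]
[467.64490265  96.56183746] -0.18632802692363334 [[1.8, -0.3], [-1.8, 0.3]]
blk in jig [-27.79977471  -2.92411608] -0.03209695937766238 tcp [-26.37486887  -3.00805538]
fence end [33.73876898 58.16595468]
fence end [54.06197229 58.2120311 ]
blk in jig [-27.91053015  -3.38147747] -0.039728026923633336 tcp [-26.48630634  -3.47628778]
fence end [34.09239969 57.23721434]
fence end [54.41536287 57.12820318]
```

drive_tool --motion '[{"fingers": 0,"linear": [0.0037,0,0.02],"twist": 0},{"fingers": 0,"linear": [0,0,0.02],"twist": 0},{"fingers": 0,"linear": [0,0,0.012],"twist": 0},{"fingers": 0,"linear": [0,0,0.004],"twist": 0},{"fingers": 0,"linear": [0,0,0],"twist": 0}]'

```text
clock: 9.77
eef_pos: [468.5, 104.8, 54.8]
tool_rot: [-3.138, 0.002, 1.428]
force: [-0.3, 0.7, -4.6]
width: 21.9
gripper_force: 59.7
```

drive_tool --motion '[{"fingers": 0,"linear": [0,0,0.0],"twist": 0},{"fingers": 0,"linear": [0,0,0.0],"twist": 0}]'

```text
clock: 9.93
eef_pos: [469.6, 104.2, 56.0]
tool_rot: [-3.14, 0.001, 1.426]
force: [0.1, 0.4, -4.6]
width: 21.4
gripper_force: 59.7
```

drive_tool --motion '[{"fingers": 0,"linear": [-0.0045,0,0.003],"twist": 0},{"fingers": 0,"linear": [0,0,0.001],"twist": 0},{"fingers": 0,"linear": [0,0,0],"twist": 0},{"fingers": 0,"linear": [0,0,0],"twist": 0}]'

```text
clock: 10.27
eef_pos: [468.5, 98.6, 51.3]
tool_rot: [-3.139, 0.002, 1.425]
force: [-0.6, 0.3, -3.9]
width: 21.5
gripper_force: 59.9
```

drive_tool --motion '[{"fingers": 0,"linear": [0,0,0.001],"twist": 0},{"fingers": 0,"linear": [0,0,0.0],"twist": 0},{"fingers": 0,"linear": [0,0,0],"twist": 0}]'

```text
clock: 10.52
eef_pos: [468.3, 98.9, 50.2]
tool_rot: [-3.138, 0.002, 1.425]
force: [-0.3, -0.6, -4.8]
width: 21.4
gripper_force: 59.9
```

drive_tool --motion '[{"fingers": 0,"linear": [0,0,0.001],"twist": 0},{"fingers": 0,"linear": [0,0,0.001],"twist": 0},{"fingers": 0,"linear": [0,0,0],"twist": 0}]'

```text
clock: 10.77
eef_pos: [468.3, 98.9, 49.9]
tool_rot: [-3.14, 0.003, 1.425]
force: [-4.8, -2.4, 16.9]
width: 21.5
gripper_force: 62.8
```

Run:
```python
from cell import monitor,cams
from h import *
import cv2
s=monitor.read_state();print(s['eef_pos'],s['tool_rot'],s['force'])
d=cams.get_image("wrist");cv2.imwrite("pics/w5.png",d["color"]);np.savez("pics/w5.npz",**d)
```

```text
[468.26771503  98.85781193  49.86647618] [-3.14016652  0.00333315  1.42549995] [-4.84016488 -2.36637441 16.9405273 ]
```

View pics/w5.png

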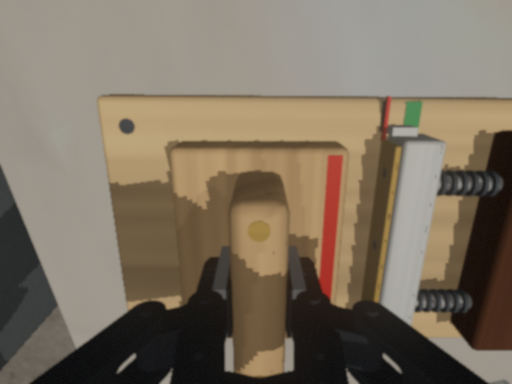

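The block is on the bed. Its +y corners are at (172,143) and (348,149) and the strip's +y end is near (397,146). I'll ease the down-force and compare the ends.

drive_tool --motion '[{"fingers": 0,"linear": [0,0,-0.001],"twist": 0},{"fingers": 0,"linear": [0,0,0],"twist": 0}]'

```text
clock: 10.98
eef_pos: [468.5, 98.9, 49.9]
tool_rot: [-3.139, 0.002, 1.425]
force: [-2.3, -1.2, 8.9]
width: 21.4
gripper_force: 61.8
```

Run:
```python
from h import *
d=np.load("pics/w5.npz")
o=np.array([495.65,95.5])
for t in(-.147,-.154):
    R=np.array([[np.cos(t),-np.sin(t)],[np.sin(t),np.cos(t)]])
    for p,z in[((172,143),40),((348,149),40),((396,146),40),((401,146),40),((385,137),42),((443,141),42),((98,96),18),((300,96),18),((500,97),18)]:print(p,z,np.round(R.T@(ray(d,p,z)-o),1))
```

```text
(172, 143) 40 [-67.2  55.7]
(348, 149) 40 [13.  53.1]
(396, 146) 40 [34.7 54.5]
(401, 146) 40 [37.  54.5]
(385, 137) 42 [28.4 59. ]
(443, 141) 42 [54.6 57.2]
(98, 96) 18 [-107.7   74.9]
(300, 96) 18 [-7.4 75.1]
(500, 97) 18 [92.1 74.8]
(172, 143) 40 [-67.6  55.3]
(348, 149) 40 [12.6 53.2]
(396, 146) 40 [34.3 54.8]
(401, 146) 40 [36.6 54.8]
(385, 137) 42 [28.  59.2]
(443, 141) 42 [54.2 57.6]
(98, 96) 18 [-108.2   74.2]
(300, 96) 18 [-7.9 75.1]
(500, 97) 18 [91.6 75.4]
```

drive_tool --motion '[{"fingers": 0,"linear": [0,0,-0.0007],"twist": 0},{"fingers": 0,"linear": [0,0.005,0],"twist": 0},{"fingers": 0,"linear": [0,0.005,0],"twist": 0},{"fingers": 0,"linear": [0,0.005,0],"twist": 0},{"fingers": 0,"linear": [0,0,0],"twist": 0}]'

```text
clock: 11.4
eef_pos: [482.3, 97.1, 50.0]
tool_rot: [-3.137, 0.002, 1.426]
force: [-4.3, 0.7, 7.3]
width: 21.6
gripper_force: 61.5
```

drive_tool --motion '[{"fingers": 0,"linear": [0,0.003,0],"twist": 0},{"fingers": 0,"linear": [0,0.003,0],"twist": 0},{"fingers": 0,"linear": [0,0.003,0],"twist": 0},{"fingers": 0,"linear": [0,0,0],"twist": 0},{"fingers": 0,"linear": [0,0,0],"twist": 0}]'

```text
clock: 11.82
eef_pos: [489.3, 96.1, 50.1]
tool_rot: [-3.134, 0.003, 1.426]
force: [-9.1, 0.7, 11.6]
width: 21.4
gripper_force: 62.2
```

drive_tool --motion '[{"fingers": 0,"linear": [0,0,-0.001],"twist": 0},{"fingers": 0,"linear": [0,0.003,0],"twist": 0},{"fingers": 0,"linear": [0,0.003,0],"twist": 0},{"fingers": 0,"linear": [0,0,0],"twist": 0},{"fingers": 0,"linear": [0,0,0],"twist": 0}]'

```text
clock: 12.23
eef_pos: [496.6, 94.9, 50.2]
tool_rot: [-3.135, 0.002, 1.424]
force: [-4.8, 2.2, -0.0]
width: 21.4
gripper_force: 60.5
```

drive_tool --motion '[{"fingers": 0,"linear": [0,0.003,0],"twist": 0},{"fingers": 0,"linear": [0,0.003,0],"twist": 0},{"fingers": 0,"linear": [0,0,0],"twist": 0},{"fingers": 0,"linear": [0,0,0],"twist": 0}]'

```text
clock: 12.57
eef_pos: [500.1, 94.3, 50.3]
tool_rot: [-3.132, 0.003, 1.425]
force: [-10.9, 4.0, 6.8]
width: 21.7
gripper_force: 61.5
```

Run:
```python
from cell import monitor,cams
from h import *
import cv2
s=monitor.read_state();print(s['eef_pos'],s['tool_rot'],s['force'])
d=cams.get_image("wrist");np.savez("pics/w6.npz",**d)
im=d["color"][80:320,150:512];cv2.imwrite("pics/w6.png",cv2.resize(im,None,fx=2,fy=2,interpolation=cv2.INTER_CUBIC))
```

```text
[500.060588    94.31680164  50.30005295] [-3.1317274   0.00340624  1.42490649] [-10.93384509   4.04460089   6.82603059]
```

View pics/w6.png

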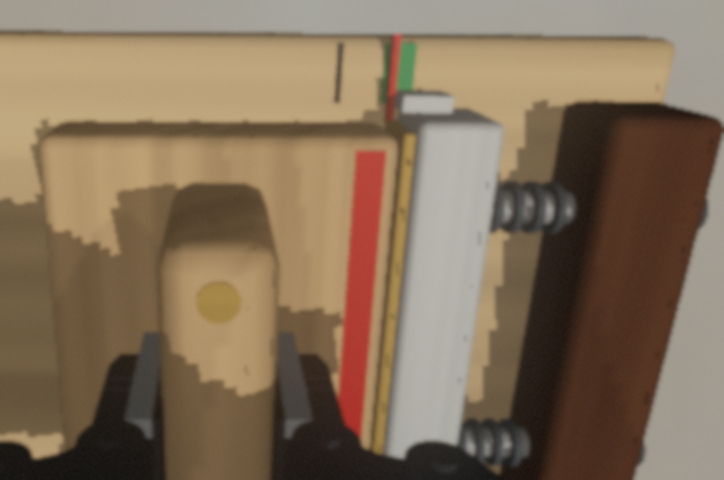

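The view shows the pointer at x≈397, inside the green band (382–415). With the black line at 339 that is about 14 mm of give. The block's red edge is flush on the strip, so I'll hold and confirm it is steady.

drive_tool --motion '[{"fingers": 0,"linear": [0,0,0],"twist": 0},{"fingers": 0,"linear": [0,0,0],"twist": 0},{"fingers": 0,"linear": [0,0,0],"twist": 0},{"fingers": 0,"linear": [0,0,0],"twist": 0},{"fingers": 0,"linear": [0,0,0],"twist": 0}]'

```text
clock: 13.03
eef_pos: [500.1, 94.3, 50.3]
tool_rot: [-3.132, 0.003, 1.425]
force: [-10.5, 3.5, 5.8]
width: 21.4
gripper_force: 61.5
```

drive_tool --motion '[{"fingers": 0,"linear": [0,0,0],"twist": 0},{"fingers": 0,"linear": [0,0,0],"twist": 0},{"fingers": 0,"linear": [0,0,0],"twist": 0},{"fingers": 0,"linear": [0,0,0],"twist": 0},{"fingers": 0,"linear": [0,0,0],"twist": 0}]'

```text
clock: 13.45
eef_pos: [500.1, 94.3, 50.3]
tool_rot: [-3.132, 0.003, 1.425]
force: [-11.4, 4.0, 5.9]
width: 21.4
gripper_force: 61.5
```

Run:
```python
from cell import monitor,cams
from h import *
import cv2
d=cams.get_image("top");cv2.imwrite("pics/top2.png",cv2.resize(cv2.convertScaleAbs(d["color"][60:310,140:460],alpha=1.4),None,fx=2.4,fy=2.4,interpolation=cv2.INTER_CUBIC))
w=cams.get_image("wrist");a=np.load("pics/w6.npz")["color"]
print(cv2.absdiff(a,w["color"])[80:300,150:].mean())
o=np.array([495.65,95.5]);t=-.15;R=np.array([[np.cos(t),-np.sin(t)],[np.sin(t),np.cos(t)]])
for p,z in[((171,145),40),((347.5,145.5),40),((353,147),40),((357,147),40)]:print(np.round(R.T@(ray(w,p,z)-o),1))
```

```text
0.6337435124727943
[-36.1  54.7]
[44.5 55. ]
[47.1 54.3]
[48.9 54.3]
```

View pics/top2.png

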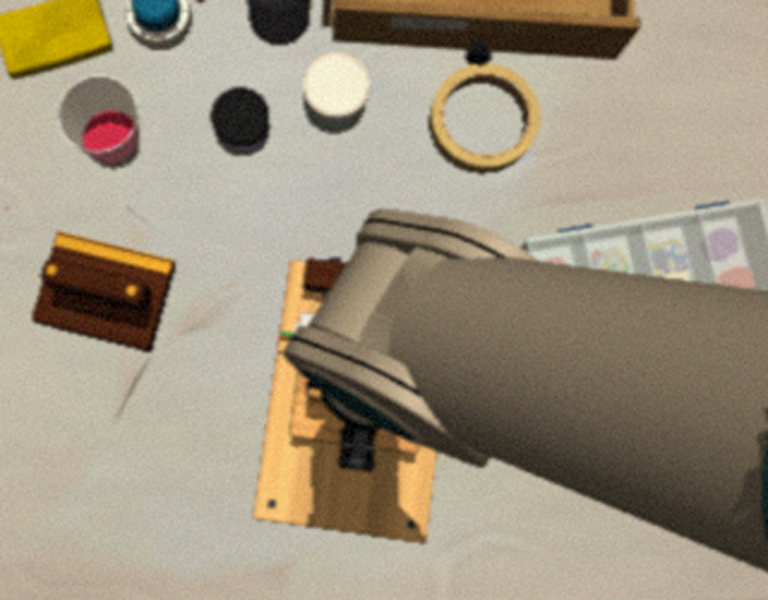

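The top view shows the bystanders and the dark block undisturbed, and the press is steady with the block's +y end within about 1 mm of the strip's. The arm hides the peg here. I'm handing in.

```bash
python3 -c "
from cell import ctrl
print(ctrl.finish_job())"
```

```text
the job is handed in; nothing more can be done
None
```

The job is handed in, but the result wasn't reported back: the pale block is held against the strip with the fence about 13–14 mm back and its pointer in the green band, and the peg was let go on the table clear of the jig (the arm hid it in the last picture).

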